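# Tip the return bin with its lever and hold it

### The job

Slide the loose aluminium lever tube over the upright steel stub beside the return bin, right down until it rests on the shoulder. Then pull that lever over towards the bin's near corner until the bin is tipped by at least 25 degrees and all three game counters have slid into that corner, and finish while still gripping the lever and holding the bin tipped, so that a colleague can scoop the counters out. Leave all the other props where they stand, and do not push on the bin itself.

Things in the scene. Friction and masses are not known exactly. Their poses are not given: they have to be found in the camera images.
- handle: Lever tube: a plain aluminium tube, open at both ends, 30 mm outside diameter, 20 mm bore, 110 mm long, 0.12 kg, standing loose and upright on the marble table. Origin: centre of its lower end; z runs up along its axis. It is the same all round and either end may go down.
- cradle: Fixed dark steel cradle of the return bin: foot plate 120 x 330 mm, 10 mm thick, with two uprights 107 mm high. Origin: centre of its underside, on the table. Its x axis points horizontally away from the bin's low (near) corner, its y axis runs along the bin's turning axis, towards the stub's side, z up. Its place and its yaw (within 0.3 rad of the world axes) differ from run to run.
- bin_axis (a point): Point on the bin's turning axis, at the middle of the bin, 95 mm above the cradle's underside. The axis runs horizontally through it along the cradle's y.
- bin: Open square steel bin, inner sides 170 mm, walls 4 mm thick and 35 mm high above its floor, set diamond-wise in the cradle so that one corner points to the cradle's -x (towards the robot). It turns about the cradle's y axis, which passes through the middle of its floor. Origin: middle of the floor's upper face, on the turning axis; axes parallel to the cradle's when level. An axle on the cradle's +y side carries the upright stub, which turns rigidly with the bin.
- bin_tilt (a joint): Tilt of the bin in rad: 0 at rest (floor level, stub upright, against a stop), growing as the near corner goes down and the stub's top swings to the cradle's -x; stop at 0.62. A spring pulls it back to 0: 0.28 Nm at 0 rising to about 0.75 Nm at 0.6, less the weight of the counters, so it must be held with about 4 to 6 N at the lever.
- stub_shoulder (a point): Centre of the flat shoulder (26 mm diameter) at the foot of the stub, where the tube's lower end comes to rest; on the bin, 174 mm to the cradle's +y of the bin's middle and 25 mm above the turning axis. The stub itself is a plain round steel pin 16 mm in diameter standing up 50 mm from here, its last 5 mm tapered to 8 mm.
- stub_tip (a point): Centre of the top of the stub, 50 mm above stub_shoulder along the stub.
- bin_corner (a point): Inner near corner of the bin at floor level, where the counters must gather; on the bin, 120 mm to the cradle's -x of the bin's middle.
- counter0: Round wooden game counter, 28 mm diameter, 12 mm thick, 0.05 kg, lying flat and loose in the bin. It starts sliding on the steel floor at a tilt of about 0.15 to 0.3 rad. Origin: centre of its underside.
- counter1: A second counter like counter0.
- counter2: A third counter like counter0.
- opera_glasses: Bystander: small pearl opera glasses with brass rims lying on the table, about 70 x 95 mm, 42 mm high. Origin: centre of its underside.
- dinner_bell: Bystander: small brass hand bell standing, 54 mm diameter, 95 mm high. Origin: centre of its underside. Opera glasses, bell and lever tube stand in three places on the robot's left, about 160 mm apart, in any order.
- sugar_bowl: Bystander: silver sugar bowl with two handles, 104 mm diameter, 108 mm high. Origin: centre of its underside.
- shepherdess: Bystander: porcelain shepherdess, 72 mm foot, 142 mm high. Origin: centre of its underside.
- picture_frame: Bystander: small gilt picture frame on an easel foot, 110 mm wide, 140 mm high. Origin: under the frame's lower edge.
- trinket_box: Bystander: low closed wooden box 84 x 59 mm, 36 mm high. Origin: centre of its underside.

How it is judged:
By the outcome, as a careful person would: the job done as asked, in the order asked, and still so for the second after the job is handed in, while the arm keeps its last pose, push and grip.
It also fails if it takes over 56 s, if anything falls off the work surface, if the arm or the gripper's body presses on something with over 40 N, if the wrist force passes 120 N, or if a joint passes its speed limit or range.

### The arm

A 6-joint arm with a two-finger parallel gripper is mounted at the origin on the work surface. World frame = base frame: x ahead of the robot, y to its left, z up, the work surface at z = 0. Lengths are in m, angles in rad, forces in N, time in s.
With the tool pointing down it reaches from about 0.25 to 0.725 m from the base axis. Payload 4 kg.
Tool frame: the origin (TCP) lies on the centre line of the jaws, within the pads' length; the fingertips stand 17 mm ahead of it and the grasp point (between the pads) lies 2 mm behind it; z points along the fingers, y is the line along which they close (so a half turn about z gives the same grasp; the last joint's range is limited). The gripper opens to 85 mm and grips with 20 to 120 N. Pads are 22 mm wide; open, the fingers measure 114 mm over their backs; the gripper's body (76 mm by 85 mm) begins 54 mm behind the grasp point. The pads swing forward as they close: fully open they stand 13 mm farther back than shut.
Start: joints at [-1.332, 0.241, 0.005, 1.335, 0, 1.571], TCP at [0.118, -0.486, 0.248] pointing down, gripper open.
Joint ranges: [-2.72, 2.72], [-1.05, 1.87], [-1.09, 1.28], [-1.99, 2.15], [-1.42, 1.44], [-3.14, 3.14]. Speed limits (rad/s): [2.79, 2.79, 3.14, 3.14, 3.14, 3.14].

### API

Orientations are given as a unit quaternion [x, y, z, w].
In Python, from workcell import bot, camera, get_calibration gives the robot as it stands.
- The arm moves only by the tool apply_moves, never from a script. Its argument "steps" is a list of rows, each a list of 3 entries, a list of its own where there are three numbers: the shift along the tool's x, y, z as a fraction of full scale, then the turn, a rotation vector about the tool's x, y, z as a fraction of full scale, then the opening, from 0 (shut) to 1 (fully open). A call has exactly 8 rows; each row shifts and turns the commanded pose from where the row before left it, along the tool's axes as they then stand; what a row does not reach is not made up. Full scale, the value 1, is 20 cm for a shift and pi rad for a turn. A row lasts 1/12 s, in which the tool goes at most 41.7 mm and 7.16 degrees, less where a joint would pass 70% of its speed; a pose out of reach is approached as far as the arm can. A call with a number of a shift or a turn outside -1 to 1 is refused whole. A call with a gripper value outside its range is refused whole. The fingers move at their own pace and stop on an object; the grip force is fixed at half the most. Time passes only in rows, so rows that do not move let the fingers close, or fill a call up. It gives the time, the measured TCP pose, the force, the opening and the grip force at its end, in the units of the state.
- bot.get_obs(): the state, without advancing time (a new reading comes with each control period).
- camera(name): name is "side" or "top" or "wrist"; returns (picture, depth): 400x640x3 uint8, red, green, blue; 400x640 float32, m along the optical axis (not along the pixel's ray), 0 where there is no reading.
- get_calibration(name): a dict with "fov_y" (degrees; the focal length in pixels is half the picture's height over the tangent of half this angle, whatever the lens; pixels are square), "cx", "cy" (the principal point, pixels), "dist_coeffs" ([k1, k2, p1, p2, k3] as OpenCV has them; the pictures are not rectified), "rvec" (rotation vector, rad) and "tvec" (3), from world to camera coordinates, as OpenCV has them. Camera axes: x right, y down, z forward; pixel columns grow to the right and rows downward; lengths in m; the calibration is good to about 2 mm. A picture is of the moment at which its call begins: read the wrist's pose just before it. get_calibration takes no time and is no camera call; for the wrist camera it gives the pose at the moment of the call.
- bot.job_done(): hands the job in; it is judged then, once.
The state is a dict: "clock": time; "joint_pos": joint angles; "joint_vel": joint speeds; "tau": joint torques, N m; "eef_pos": TCP position; "tool_rot": TCP orientation; "ft_force": force on the tool from outside, world axes, zero at the start; "ft_torque": the same for the moment, N m; "grip_width": finger opening in m; "grasp_force": force on a finger pad.
Only numpy, scipy, OpenCV 4.12 (cv2) and the standard library are available. Lean on these libraries where they do the work, as an engineer would, in place of code of your own. Each camera call takes 0.05 s, during which the arm holds its last target. There are 200 camera calls.

## Working session

There is one attempt and no reset: what is moved stays moved. The work goes in short steps, Python scripts to look and compute and a tool call to move; the robot and the scene stay as the last step left them, time stands still between calls to the robot, and variables do not carry over. Pictures are saved under pics/ and viewed, at most 10 in all, crops included, and the job is handed in when it is done.

Besides the shell and the picture viewer there is one more tool, called as name([rows], argument=value, ...), one row to a line, values as JSON. apply_moves: Moves the arm, as the interface text tells. Its arguments: {"type":"object","properties":{"steps":{"type":"array"}},"required":["steps"]}

```bash
mkdir -p pics; ls
cat > h.py <<'E'
import numpy as np, cv2
from workcell import bot, camera, get_calibration
from scipy.spatial.transform import Rotation as R
def K(c):
    f=200/np.tan(np.radians(c['fov_y'])/2)
    return np.array([[f,0,c['cx']],[0,f,c['cy']],[0,0,1.]])
def ray(c,uv):
    p=cv2.undistortPoints(np.array(uv,float).reshape(-1,1,2),K(c),np.array(c['dist_coeffs'],float)).reshape(-1,2)
    Rm=cv2.Rodrigues(np.array(c['rvec'],float))[0]; t=np.array(c['tvec'],float).ravel()
    return -Rm.T@t, np.c_[p,np.ones(len(p))]@Rm   # origin, dirs (depth-scaled)
def onz(c,uv,z):
    o,d=ray(c,uv); return o+d*((z-o[2])/d[:,2])[:,None]
def bydepth(c,uv,dep):
    o,d=ray(c,uv); return o+d*np.array([dep[int(v),int(u)] for u,v in uv])[:,None]
def proj(c,P):
    return cv2.projectPoints(np.array(P,float).reshape(-1,1,3),np.array(c['rvec'],float),np.array(c['tvec'],float),K(c),np.array(c['dist_coeffs'],float))[0].reshape(-1,2)
E
python3 - <<'E'
from h import *
for n in ('top','side'):
    p,d=camera(n); c=get_calibration(n); cv2.imwrite(f'pics/{n}0.png',p[:,:,::-1]); np.savez(f'{n}0.npz',p=p,d=d)
    print(n,c, ray(c,[(320,200)]))
o=bot.get_obs(); print(o['clock'],o['eef_pos'],o['tool_rot'],o['grip_width'])
E
```

```text
pics
top {'fov_y': 50.35717114498982, 'cx': 319.8945121385679, 'cy': 201.80345987065766, 'dist_coeffs': array([-0.02591608,  0.        ,  0.        ,  0.        ,  0.        ]), 'rvec': array([ 2.13735469, -2.19465201,  0.11001384]), 'tvec': array([0.01353375, 0.53705886, 1.15690102])} (array([ 0.41345755, -0.00273329,  1.2066817 ]), array([[ 0.10865347,  0.00137626, -0.9940878 ]]))
side {'fov_y': 48.54793684261997, 'cx': 320.5725083833962, 'cy': 198.91969353783605, 'dist_coeffs': array([-0.10414899,  0.        ,  0.        ,  0.        ,  0.        ]), 'rvec': array([ 0.33217452, -2.88777808,  1.02708572]), 'tvec': array([0.53579905, 0.16382914, 1.33716275])} (array([0.38295088, 0.82022147, 1.13247967]), array([[ 0.12745493, -0.61514647, -0.77804734]]))
0.1 [ 0.11815408 -0.48528292  0.24749653] [ 9.92877540e-01  1.19135532e-01 -1.10185435e-04 -9.50152438e-04] 0.08528553591018324
```

View pics/top0.png

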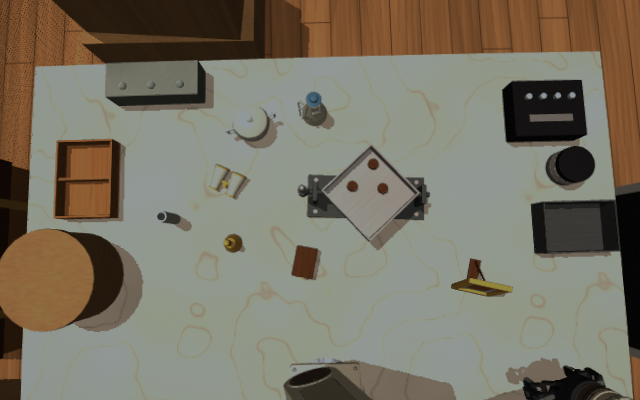

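View pics/side0.png

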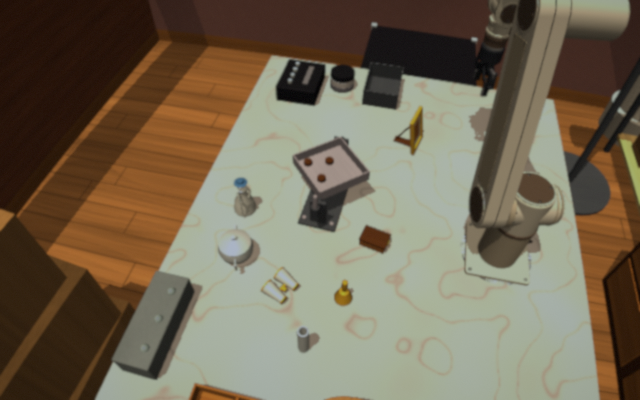

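The top view shows the tube at about (168,217), the bin centred at (371,195) and the stub near (303,189). In the side view the tube is at (303,340) and the stub at (318,205). I'll take a closer crop of both.

Run:
```python
from h import *
t=np.load('top0.npz');s=np.load('side0.npz')
a=t['p'][135:255,285:445]; b=t['p'][195:240,145:205]; cc=s['p'][180:235,285:365]
ct,cs=get_calibration('top'),get_calibration('side')
A=cv2.resize(a,None,fx=5,fy=5,interpolation=cv2.INTER_CUBIC)
cv2.imwrite('pics/c1.png',A[:,:,::-1])
x=cv2.resize(b,(400,300),interpolation=cv2.INTER_CUBIC);y=cv2.resize(cc,(400,275),interpolation=cv2.INTER_CUBIC)
y=cv2.copyMakeBorder(y,0,25,0,0,cv2.BORDER_CONSTANT)
cv2.imwrite('pics/c2.png',np.hstack([x,y])[:,:,::-1])
# bin rim by depth
d=t['d']; v,u=np.mgrid[120:260,280:450]; uv=np.c_[u.ravel(),v.ravel()]; P=bydepth(ct,uv,d)
m=(P[:,2]>.118)&(P[:,2]<.145)&(uv[:,0]>318)
r=cv2.minAreaRect(P[m][:,:2].astype(np.float32)*1000); print(m.sum(),r,cv2.boxPoints(r))
m=(P[:,2]>.15)&(uv[:,0]<318); print('stub',P[m].round(3)[:12],P[m].mean(0), P[m].max(0))
v,u=np.mgrid[200:235,150:190]; uv=np.c_[u.ravel(),v.ravel()]; P=bydepth(ct,uv,d)
m=(P[:,2]>.1); print('tube',P[m].mean(0),P[m].min(0),P[m].max(0),m.sum())
```

```text
585 ((551.400146484375, -128.6802978515625), (178.31101989746094, 179.08444213867188), 41.85931396484375) [[ 425.24655   -121.48436  ]
 [ 544.7503    -254.86388  ]
 [ 677.5537    -135.87624  ]
 [ 558.05        -2.4967194]]
stub [[ 0.413 -0.003  1.207]
 [ 0.413 -0.003  1.207]
 [ 0.413 -0.003  1.207]
 [ 0.413 -0.003  1.207]
 [ 0.413 -0.003  1.207]
 [ 0.413 -0.003  1.207]
 [ 0.413 -0.003  1.207]
 [ 0.413 -0.003  1.207]
 [ 0.413 -0.003  1.207]
 [ 0.413 -0.003  1.207]
 [ 0.568  0.045  0.166]
 [ 0.566  0.05   0.167]] [0.51247683 0.02948674 0.5010071 ] [0.56827006 0.05210766 1.2066817 ]
tube [0.49931796 0.39645786 0.1504144 ] [ 0.41345755 -0.00273329  0.10005334] [0.51606355 0.4270036  1.2066817 ] 79
```

View pics/c1.png

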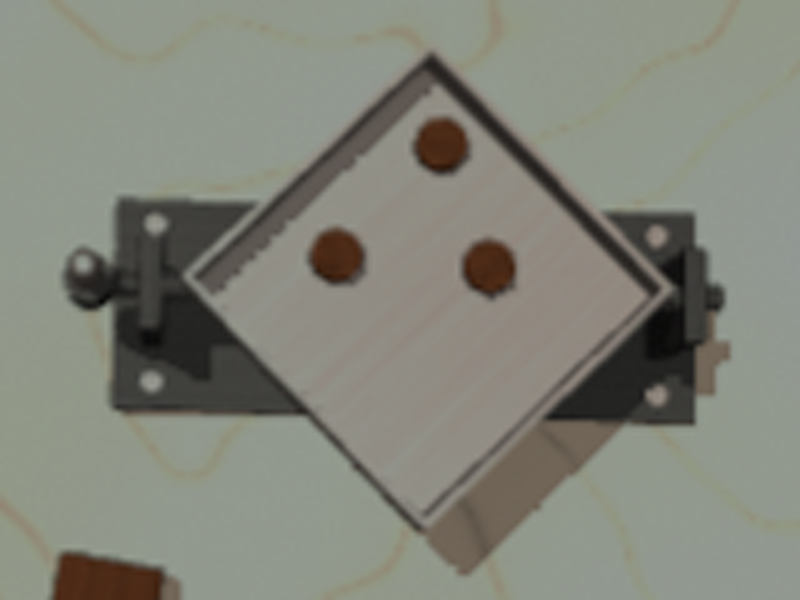

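View pics/c2.png

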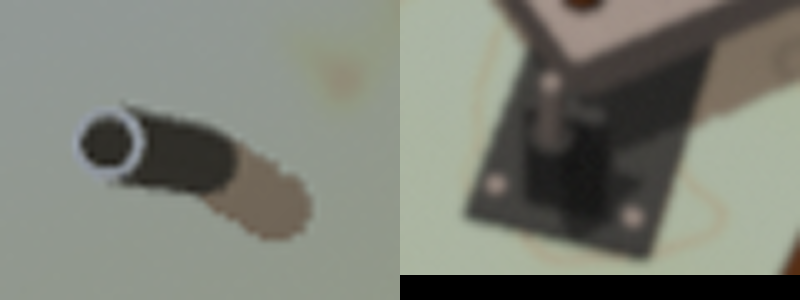

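The stub tip is at top pixel (301.6,187.6) and side pixel (314.6,195.6). The tube's ring centre is at top pixel (160.8,216.2). Next I triangulate these and plan the move to above the tube.

```bash
cat >> h.py <<'E'
def tri(ca,ua,cb,ub):
    oa,da=ray(ca,[ua]);ob,db=ray(cb,[ub]);da,db=da[0],db[0]
    s=np.linalg.lstsq(np.c_[da,-db],ob-oa,rcond=None)[0]
    p,q=oa+s[0]*da,ob+s[1]*db; return (p+q)/2,np.linalg.norm(p-q)
def plan(target,yaw,tilt=0,axis_yaw=None):
    """total shift (units of .2 m, current tool axes) and total turn (units of pi) from measured pose"""
    o=bot.get_obs(); r0=R.from_quat(o['tool_rot'])
    r1=R.from_euler('z',yaw)*R.from_euler('y',-tilt)*R.from_euler('x',np.pi)
    print('pos',np.round(o['eef_pos'],4),'shift',(r0.inv().apply(np.array(target)-o['eef_pos'])/.2).round(3),'turn',((r0.inv()*r1).as_rotvec()/np.pi).round(4))
E
python3 - <<'E'
from h import *
ct,cs=get_calibration('top'),get_calibration('side')
print('tube',onz(ct,[(160.8,216.2)],.11))
print('stub',tri(ct,(301.6,187.6),cs,(314.6,195.6)),onz(ct,[(301.6,187.6)],.17),onz(cs,[(314.6,195.6)],.17))
px=[(285+a/5-.4,135+b/5-.4) for a,b in ((188,275),(668,290),(425,525),(430,55))]
print(onz(ct,px,.13))
plan([.5,.4,.25],.0)
E
```

```text
tube [[0.50207949 0.41314541 0.11      ]]
stub (array([0.55957242, 0.04336684, 0.16506103]), np.float64(0.0004713400918507321)) [[0.55864305 0.04313509 0.17      ]] [[0.55890858 0.04731814 0.17      ]]
[[ 0.55768186 -0.00755662  0.13      ]
 [ 0.54344017 -0.2522021   0.13      ]
 [ 0.42740068 -0.1236194   0.13      ]
 [ 0.66885794 -0.13551355  0.13      ]]
pos [ 0.1182 -0.4853  0.2475] shift [ 2.902 -3.849 -0.005] turn [-0.0006  0.0001  0.076 ]
```

apply_moves([
  [[0.15,-0.12,0],[0,0,0.0234],1],
  [[0.14,-0.13,0],[0,0,0.0234],1],
  [[0.13,-0.14,0],[0,0,0.0234],1],
  [[0.12,-0.15,0],[0,0,0.0234],1],
  [[0.11,-0.16,0],[0,0,0],1],
  [[0.11,-0.16,0],[0,0,0],1],
  [[0.11,-0.16,0],[0,0,0],1],
  [[0.11,-0.16,0],[0,0,0],1],
])

```text
clock: 0.77
eef_pos: [0.3072, -0.2397, 0.2481]
tool_rot: [1.0, -0.028, -0.0, -0.0]
ft_force: [1.5, -0.5, -0.1]
grip_width: 0.0856
grasp_force: 0.0
```

apply_moves([
  [[0.06,-0.19,0],[0,0,0],1],
  [[0.06,-0.19,0],[0,0,0],1],
  [[0.06,-0.19,0],[0,0,0],1],
  [[0.06,-0.19,0],[0,0,0],1],
  [[0.03,-0.19,0],[0,0,0],1],
  [[0.03,-0.19,0],[0,0,0],1],
  [[0.03,-0.19,0],[0,0,0],1],
  [[0.03,-0.19,0],[0,0,0],1],
])

```text
clock: 1.43
eef_pos: [0.3933, 0.0116, 0.2488]
tool_rot: [1.0, 0.001, -0.001, -0.02]
ft_force: [-0.6, 0.0, -0.8]
grip_width: 0.0857
grasp_force: 0.0
```

Run:
```python
from h import *
plan([.502,.40,.25],-.055)
print(bot.get_obs()['joint_pos'])
```

```text
pos [0.3933 0.0116 0.2488] shift [ 0.546 -1.94   0.07 ] turn [-0.0125  0.0008  0.018 ]
[ 8.20362434e-04  2.97365215e-02 -2.41845066e-01  1.30054879e+00
  3.94031083e-02  3.14078929e+00]
```

```bash
cat >> h.py <<'E'
def rows(target,yaw,n,tilt=0):
    o=bot.get_obs(); r0=R.from_quat(o['tool_rot'])
    r1=R.from_euler('z',yaw)*R.from_euler('y',-tilt)*R.from_euler('x',np.pi)
    w=(r0.inv()*r1).as_rotvec(); d=(np.array(target)-o['eef_pos'])/n
    for k in range(n):
        rk=r0*R.from_rotvec(w*k/n); print((rk.inv().apply(d)/.2).round(3).tolist(),(w/n/np.pi).round(4).tolist())
E
python3 - <<'E'
from h import *
rows([.502,.40,.25],1.516,16)
E
```

```text
[0.034, -0.121, 0.004] [-0.0006, -0.0006, -0.0301]
[0.045, -0.117, 0.004] [-0.0006, -0.0006, -0.0301]
[0.056, -0.113, 0.004] [-0.0006, -0.0006, -0.0301]
[0.067, -0.107, 0.003] [-0.0006, -0.0006, -0.0301]
[0.077, -0.1, 0.003] [-0.0006, -0.0006, -0.0301]
[0.086, -0.092, 0.003] [-0.0006, -0.0006, -0.0301]
[0.094, -0.084, 0.002] [-0.0006, -0.0006, -0.0301]
[0.102, -0.075, 0.002] [-0.0006, -0.0006, -0.0301]
[0.108, -0.065, 0.002] [-0.0006, -0.0006, -0.0301]
[0.114, -0.054, 0.001] [-0.0006, -0.0006, -0.0301]
[0.118, -0.043, 0.001] [-0.0006, -0.0006, -0.0301]
[0.122, -0.032, 0.001] [-0.0006, -0.0006, -0.0301]
[0.124, -0.02, 0.001] [-0.0006, -0.0006, -0.0301]
[0.126, -0.008, 0.0] [-0.0006, -0.0006, -0.0301]
[0.126, 0.004, 0.0] [-0.0006, -0.0006, -0.0301]
[0.125, 0.016, -0.0] [-0.0006, -0.0006, -0.0301]
```

apply_moves([
  [[0.034,-0.121,0.004],[-0.0006,-0.0006,-0.03],1],
  [[0.045,-0.117,0.004],[-0.0006,-0.0006,-0.03],1],
  [[0.056,-0.113,0.004],[-0.0006,-0.0006,-0.03],1],
  [[0.067,-0.107,0.003],[-0.0006,-0.0006,-0.03],1],
  [[0.077,-0.1,0.003],[-0.0006,-0.0006,-0.03],1],
  [[0.086,-0.092,0.003],[-0.0006,-0.0006,-0.03],1],
  [[0.094,-0.084,0.002],[-0.0006,-0.0006,-0.03],1],
  [[0.102,-0.075,0.002],[-0.0006,-0.0006,-0.03],1],
])

```text
clock: 2.1
eef_pos: [0.4492, 0.2042, 0.2494]
tool_rot: [0.93, 0.368, -0.001, -0.011]
ft_force: [0.4, -0.7, 0.2]
grip_width: 0.0855
grasp_force: 0.0
```

apply_moves([
  [[0.108,-0.065,0.002],[-0.0006,-0.0006,-0.03],1],
  [[0.114,-0.054,0.001],[-0.0006,-0.0006,-0.03],1],
  [[0.118,-0.043,0.001],[-0.0006,-0.0006,-0.03],1],
  [[0.122,-0.032,0.001],[-0.0006,-0.0006,-0.03],1],
  [[0.124,-0.02,0.001],[-0.0006,-0.0006,-0.03],1],
  [[0.126,-0.008,0],[-0.0006,-0.0006,-0.03],1],
  [[0.126,0.004,0],[-0.0006,-0.0006,-0.03],1],
  [[0.125,0.016,0],[-0.0006,-0.0006,-0.03],1],
])

```text
clock: 2.77
eef_pos: [0.5057, 0.3976, 0.2494]
tool_rot: [0.729, 0.685, -0.001, -0.0]
ft_force: [0.3, 0.2, 0.4]
grip_width: 0.0856
grasp_force: 0.0
```

Run:
```python
from h import *
plan([.502,.413,.20],1.516)
print(bot.get_obs()['joint_pos'])
p,d=camera('wrist');c=get_calibration('wrist'); cv2.imwrite('pics/w1.png',p[:,:,::-1]); np.savez('w1.npz',p=p,d=d)
print(proj(c,[[.502,.413,.11]]))
```

```text
pos [0.5057 0.3976 0.2494] shift [ 0.076 -0.023  0.247] turn [-0.0008  0.0004 -0.0023]
[6.66000918e-01 5.40212233e-01 4.52271814e-01 1.48551044e+00
 7.35975496e-04 2.29890566e+00]
[[320.38302685 179.85179674]]
```

View pics/w1.png

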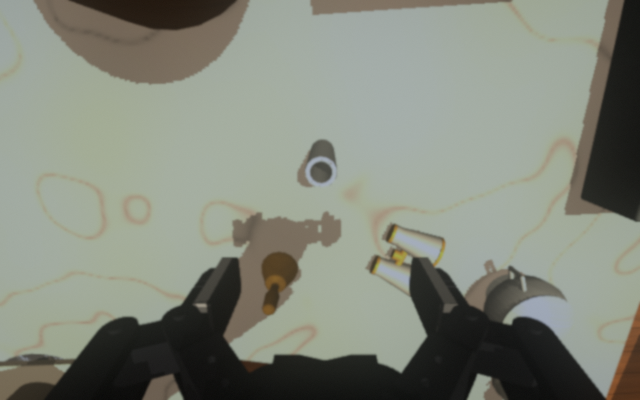

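The wrist view shows the tube's top ring centred at (320.5,171.5), about 8 px from where I predicted it.

Run:
```python
from h import *
c=get_calibration('wrist'); t=onz(c,[(320.5,171.5)],.11)[0]; print(t)
plan([t[0],t[1],.078],1.516)
```

```text
[0.50258505 0.4208031  0.11      ]
pos [0.5062 0.4021 0.2481] shift [ 0.091 -0.021  0.851] turn [-0.0007 -0.0006 -0.0003]
```

apply_moves([
  [[0.022,-0.006,0.108],[0,0,0],1],
  [[0.022,-0.006,0.108],[0,0,0],1],
  [[0.021,-0.006,0.108],[0,0,0],1],
  [[0,0,0.108],[0,0,0],1],
  [[0,0,0.108],[0,0,0],1],
  [[0,0,0.108],[0,0,0],1],
  [[0,0,0.108],[0,0,0],1],
  [[0,0,0.1],[0,0,0],1],
])

```text
clock: 3.48
eef_pos: [0.502, 0.4091, 0.077]
tool_rot: [0.73, 0.683, -0.002, -0.001]
ft_force: [-0.9, 0.4, -0.2]
grip_width: 0.0851
grasp_force: 0.0
```

apply_moves([
  [[0,0,0],[0,0,0],0.6],
  [[0,0,0],[0,0,0],0.5],
  [[0,0,0],[0,0,0],0],
  [[0,0,0],[0,0,0],0],
  [[0,0,0],[0,0,0],0],
  [[0,0,0],[0,0,0],0],
  [[0,0,0],[0,0,0],0],
  [[0,0,0],[0,0,0],0],
])

```text
clock: 4.15
eef_pos: [0.503, 0.4112, 0.0812]
tool_rot: [0.73, 0.684, 0.001, -0.0]
ft_force: [0.0, 0.1, 5.4]
grip_width: 0.0279
grasp_force: 59.5
```

Run:
```python
from h import *
p,d=camera('wrist');cv2.imwrite('pics/w2.png',p[:,:,::-1])
o=bot.get_obs();print(o['eef_pos'],o['grip_width'],o['grasp_force'],o['ft_force'])
```

```text
[0.50299904 0.41118545 0.08118325] 0.028058038252161403 59.521009884774685 [ 0.36106249 -0.53713256  5.23692245]
```

View pics/w2.png

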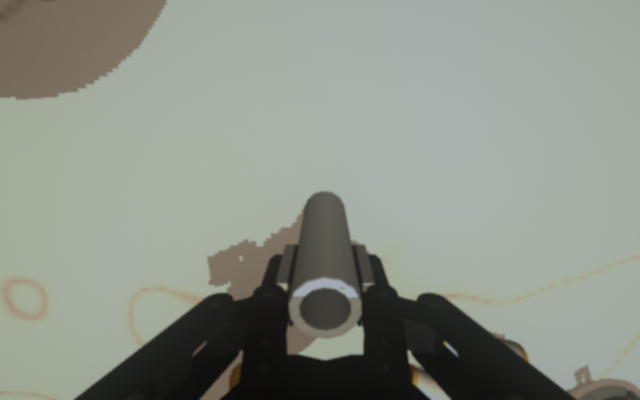

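The tube is between the pads: its top ring is centred at (325,308) and the far edge of its base is at (325,192).

Run:
```python
from h import *
c=get_calibration('wrist'); o=bot.get_obs(); r=R.from_quat(o['tool_rot'])
a=onz(c,[(325,307.5)],.11)[0]; b=onz(c,[(325,192)],.0)[0]; b2=b-[0,.015,0]
print(a,b2, 'in tool',r.inv().apply(a-o['eef_pos']),r.inv().apply(b2-o['eef_pos']))
print(o['joint_pos'])
```

```text
[0.50298592 0.41650539 0.11      ] [0.50396907 0.41356314 0.        ] in tool [ 0.00537276 -0.00032407 -0.02880513] [0.00225277 0.00071388 0.08118947]
[6.84942162e-01 6.40375479e-01 1.78714156e-01 1.10670298e+00
 8.15003057e-04 2.32086755e+00]
```

apply_moves([
  [[0,0,-0.05],[0,0,0],0],
  [[0,0,-0.1],[0,0,0],0],
  [[0,0,-0.15],[0,0,0],0],
  [[0,0,-0.15],[0,0,0],0],
  [[0,0,-0.15],[0,0,0],0],
  [[0,0,-0.15],[0,0,0],0],
  [[0,0,-0.1],[0,0,0],0],
  [[0,0,-0.05],[0,0,0],0],
])

```text
clock: 4.87
eef_pos: [0.503, 0.411, 0.2633]
tool_rot: [0.73, 0.684, 0.002, -0.0]
ft_force: [0.6, 0.6, -0.1]
grip_width: 0.0279
grasp_force: 59.2
```

Run:
```python
from h import *
rows([.56,.05,.27],1.516,16)
o=bot.get_obs();print(o['eef_pos'],o['grip_width'],o['ft_force'])
p,d=camera('wrist');c=get_calibration('wrist');cv2.imwrite('pics/w3.png',p[:,:,::-1])
```

```text
[-0.111, 0.025, -0.002] [0.0, -0.0001, -0.0002]
[-0.111, 0.025, -0.002] [0.0, -0.0001, -0.0002]
[-0.111, 0.025, -0.002] [0.0, -0.0001, -0.0002]
[-0.111, 0.025, -0.002] [0.0, -0.0001, -0.0002]
[-0.111, 0.025, -0.002] [0.0, -0.0001, -0.0002]
[-0.111, 0.025, -0.002] [0.0, -0.0001, -0.0002]
[-0.112, 0.025, -0.002] [0.0, -0.0001, -0.0002]
[-0.112, 0.025, -0.002] [0.0, -0.0001, -0.0002]
[-0.112, 0.025, -0.002] [0.0, -0.0001, -0.0002]
[-0.112, 0.024, -0.002] [0.0, -0.0001, -0.0002]
[-0.112, 0.024, -0.002] [0.0, -0.0001, -0.0002]
[-0.112, 0.024, -0.002] [0.0, -0.0001, -0.0002]
[-0.112, 0.024, -0.002] [0.0, -0.0001, -0.0002]
[-0.112, 0.024, -0.002] [0.0, -0.0001, -0.0002]
[-0.112, 0.024, -0.002] [0.0, -0.0001, -0.0002]
[-0.112, 0.024, -0.002] [0.0, -0.0001, -0.0002]
[0.50300352 0.41099887 0.26334499] 0.02791578989242603 [ 0.60756513  0.56413941 -0.0739303 ]
```

apply_moves([
  [[-0.06,0.024,-0.02],[0,0,0],0],
  [[-0.11,0.024,-0.02],[0,0,0],0],
  [[-0.11,0.024,-0.02],[0,0,0],0],
  [[-0.11,0.024,-0.02],[0,0,0],0],
  [[-0.11,0.024,-0.02],[0,0,0],0],
  [[-0.11,0.024,-0.01],[0,0,0],0],
  [[-0.11,0.024,0],[0,0,0],0],
  [[-0.11,0.024,0],[0,0,0],0],
])

```text
clock: 5.58
eef_pos: [0.529, 0.2397, 0.2787]
tool_rot: [0.73, 0.683, -0.003, -0.001]
ft_force: [-0.5, -0.3, -2.0]
grip_width: 0.0281
grasp_force: 59.2
```

apply_moves([
  [[-0.11,0.024,0],[0,0,0],0],
  [[-0.11,0.024,0],[0,0,0],0],
  [[-0.11,0.024,0],[0,0,0],0],
  [[-0.11,0.024,0],[0,0,0],0],
  [[-0.11,0.024,0],[0,0,0],0],
  [[-0.11,0.024,0],[0,0,0],0],
  [[-0.09,0.024,0],[0,0,0],0],
  [[-0.05,0.02,0],[0,0,0],0],
])

```text
clock: 6.25
eef_pos: [0.5557, 0.077, 0.2787]
tool_rot: [0.731, 0.683, -0.003, -0.002]
ft_force: [0.5, -0.3, -2.0]
grip_width: 0.0284
grasp_force: 59.2
```

apply_moves([
  [[0,0,0],[0,0,0],0],
  [[0,0,0],[0,0,0],0],
  [[0,0,0],[0,0,0],0],
  [[0,0,0],[0,0,0],0],
  [[0,0,0],[0,0,0],0],
  [[0,0,0],[0,0,0],0],
  [[0,0,0],[0,0,0],0],
  [[0,0,0],[0,0,0],0],
])

```text
clock: 6.92
eef_pos: [0.5569, 0.0806, 0.2811]
tool_rot: [0.729, 0.684, -0.001, -0.0]
ft_force: [-1.2, -0.6, -1.9]
grip_width: 0.0284
grasp_force: 59.2
```

Run:
```python
from h import *
c=get_calibration('wrist');p,d=camera('wrist');pt=camera('top')[0]; ps=camera('side')[0]
o=bot.get_obs();print(o['eef_pos'],o['joint_pos'],R.from_quat(o['tool_rot']).as_matrix().round(3))
import pickle; pickle.dump(c,open('cw4.pkl','wb'))
a=p[100:400,170:470]; A=cv2.resize(a,(500,500),interpolation=cv2.INTER_CUBIC)
b=cv2.resize(ps[130:230,275:375],(300,300),interpolation=cv2.INTER_CUBIC); b=cv2.copyMakeBorder(b,0,200,0,0,cv2.BORDER_CONSTANT)
cv2.imwrite('pics/w4.png',np.hstack([A,b])[:,:,::-1])
print(proj(c,[[.5595,.044,.17]]))
```

```text
[0.5569654  0.08026285 0.2810862 ] [1.43083909e-01 3.58905321e-01 2.52581115e-01 1.46599579e+00
 7.50446013e-05 1.77884150e+00] [[ 0.065  0.998 -0.002]
 [ 0.998 -0.065 -0.   ]
 [-0.    -0.002 -1.   ]]
[[331.14683848 239.51729982]]
```

View pics/w4.png

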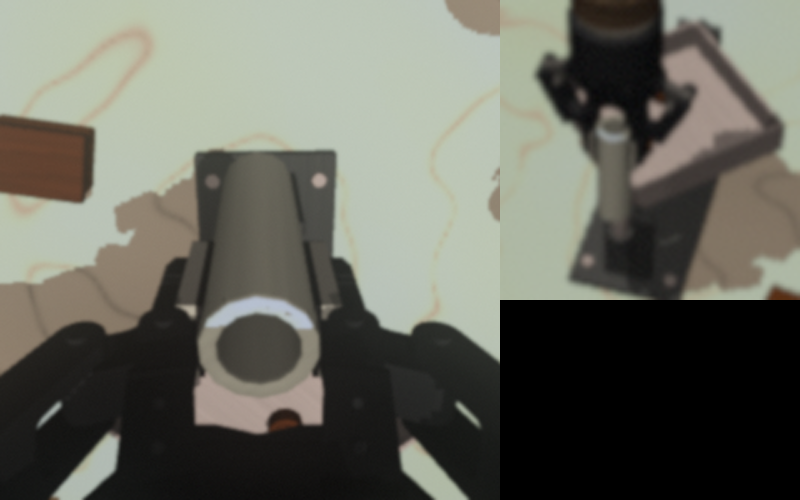

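The tube hides the stub from the wrist camera. The side view does show the gripped tube's ring at about (312,172.5) and its lower end at about (312,201), so I'll compare it with the stub as the same camera saw it.

Run:
```python
from h import *
c=get_calibration('side'); o=bot.get_obs(); r=R.from_quat(o['tool_rot']);e=o['eef_pos']
for px,z in (((312,172.5),e[2]+.029),((312,202),e[2]-.081)):
    a=onz(c,[px],z)[0]; print(a,r.inv().apply(a-e))
for off in (.002,.004,.006):
    print(off,proj(c,[e+r.apply([off,0,-.029]),e+r.apply([off,0,.081])]))
plan([.5595,.0407,.261],1.516)
```

```text
[0.55688062 0.0882533  0.3100862 ] [ 0.00796109 -0.00064699 -0.02900098]
[0.55508936 0.09483871 0.2000862 ] [ 0.01444288 -0.00269628  0.08100067]
0.002 [[312.45516137 170.77465116]
 [312.40749585 198.3442152 ]]
0.004 [[312.22033172 171.33339408]
 [312.18936447 198.89171425]]
0.006 [[311.98498621 171.89338303]
 [311.97079494 199.4403208 ]]
pos [0.557  0.0803 0.2811] shift [-0.197  0.026  0.1  ] turn [-0.0005  0.0001 -0.0032]
```

apply_moves([
  [[-0.04,0.004,0],[0,0,0],0],
  [[-0.05,0.006,0],[0,0,0],0],
  [[-0.05,0.006,0.02],[0,0,0],0],
  [[-0.04,0.006,0.03],[0,0,0],0],
  [[-0.017,0.004,0.03],[0,0,0],0],
  [[0,0,0.02],[0,0,0],0],
  [[0,0,0],[0,0,0],0],
  [[0,0,0],[0,0,0],0],
])

```text
clock: 7.73
eef_pos: [0.5592, 0.0405, 0.2604]
tool_rot: [0.73, 0.684, -0.001, -0.001]
ft_force: [-0.1, 0.8, -2.0]
grip_width: 0.0285
grasp_force: 59.2
```

Run:
```python
from h import *
plan([.5595,.041,.25],1.516)
c=get_calibration('wrist');p,d=camera('wrist');ps=camera('side')[0]
A=cv2.resize(p[100:400,170:470],(400,400),interpolation=cv2.INTER_CUBIC)
b=cv2.resize(ps[150:230,280:360],(400,400),interpolation=cv2.INTER_CUBIC)
cv2.imwrite('pics/w5.png',np.hstack([A,b])[:,:,::-1])
```

```text
pos [0.5592 0.0405 0.2604] shift [0.003 0.001 0.052] turn [-0.001   0.0001 -0.0033]
```

View pics/w5.png

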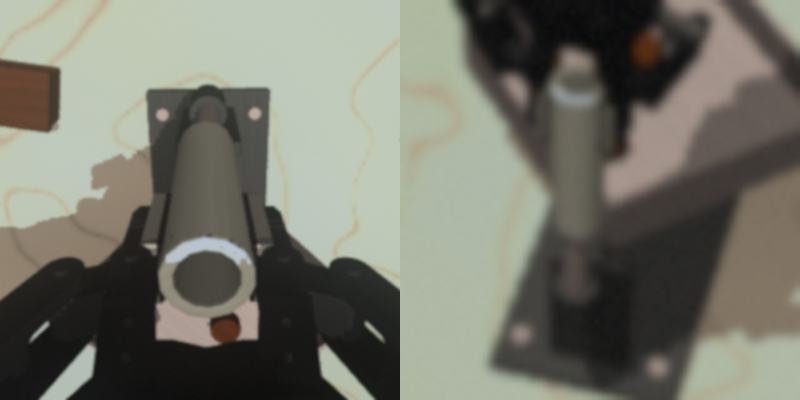

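Both views show the tube lined up with the stub sideways: wrist column 208 and side column 577 in the crops. In the wrist view the shoulder's outer edge is at crop row 97 and the tube's lower edge is at about row 122.

Run:
```python
from h import *
c=get_calibration('wrist')
print('shoulder',onz(c,[(325.6,172.4)],.12)[0]-[0,.013,0],'tube bottom',onz(c,[(325.6,191.2)],.1794)[0]-[0,.015,0])
```

```text
shoulder [0.56079164 0.04442343 0.12      ] tube bottom [0.56080226 0.04341634 0.1794    ]
```

apply_moves([
  [[0,0,0.01],[0,0,0],0],
  [[0,0,0.015],[0,0,0],0],
  [[0,0,0.015],[0,0,0],0],
  [[0,0,0.015],[0,0,0],0],
  [[0,0,0.015],[0,0,0],0],
  [[0,0,0.015],[0,0,0],0],
  [[0,0,0],[0,0,0],0],
  [[0,0,0],[0,0,0],0],
])

```text
clock: 8.5
eef_pos: [0.5593, 0.0404, 0.2437]
tool_rot: [0.73, 0.684, -0.001, -0.001]
ft_force: [-0.2, 0.4, -0.5]
grip_width: 0.0283
grasp_force: 59.2
```

apply_moves([
  [[0,0,0.02],[0,0,0],0],
  [[0,0,0.025],[0,0,0],0],
  [[0,0,0.025],[0,0,0],0],
  [[0,0,0.025],[0,0,0],0],
  [[0,0,0.025],[0,0,0],0],
  [[0,0,0.025],[0,0,0],0],
  [[0,0,0.025],[0,0,0],0],
  [[0,0,0],[0,0,0],0],
])

```text
clock: 9.17
eef_pos: [0.5587, 0.0404, 0.2085]
tool_rot: [0.73, 0.684, -0.002, -0.001]
ft_force: [-0.7, -0.5, -1.9]
grip_width: 0.0285
grasp_force: 59.2
```

apply_moves([
  [[0,0,0.015],[0,0,0],0],
  [[0,0,0.015],[0,0,0],0],
  [[0,0,0.01],[0,0,0],0],
  [[0,0,0.01],[0,0,0],0],
  [[0,0,0],[0,0,0],0],
  [[0,0,0],[0,0,0],0],
  [[0,0,0],[0,0,0],0],
  [[0,0,0],[0,0,0],0],
])

```text
clock: 9.83
eef_pos: [0.5596, 0.0405, 0.2011]
tool_rot: [0.73, 0.684, -0.0, -0.0]
ft_force: [-2.9, 0.1, 5.7]
grip_width: 0.0284
grasp_force: 59.8
```

apply_moves([
  [[0,-0.01,0.002],[-0.006,0,0],0],
  [[0,-0.019,0.0003],[-0.0115,0,0],0],
  [[0,-0.019,0.0003],[-0.0115,0,0],0],
  [[0,-0.019,0.0003],[-0.0115,0,0],0],
  [[0,-0.019,0.0003],[-0.0115,0,0],0],
  [[0,-0.019,0.0003],[-0.0115,0,0],0],
  [[0,0,0],[0,0,0],0],
  [[0,0,0],[0,0,0],0],
])

```text
clock: 10.5
eef_pos: [0.5404, 0.0419, 0.1998]
tool_rot: [0.726, 0.68, 0.069, 0.074]
ft_force: [1.3, -0.1, 7.1]
grip_width: 0.0282
grasp_force: 60.7
```

```bash
cat > chk.py <<'E'
from h import *
o=bot.get_obs(); r=R.from_quat(o['tool_rot']); z=r.as_matrix()[:,2]
y=-.055; cx=np.array([np.cos(y),np.sin(y),0]); th=np.arctan2(z@cx,-z[2])
s=np.array([.5595,.0445,.095]); d=o['eef_pos']-s
print('tool tilt',th,'lever dir',np.arctan2(-d@cx,d[2]),'radius',np.hypot(d@cx,d[2]),o['ft_force'],o['ft_torque'],o['grip_width'],o['clock'])
E
python3 chk.py
```

```text
tool tilt 0.20313798386607623 lever dir 0.17867728572119615 radius 0.10650008892983809 [ 1.30153968 -0.09722346  7.13732965] [-0.0454604  -0.36980234 -0.00729662] 0.028228217533459256 10.5
```

apply_moves([
  [[0,-0.02,0.0003],[-0.0115,0,0],0],
  [[0,-0.02,0.0003],[-0.0115,0,0],0],
  [[0,-0.02,0.0003],[-0.0115,0,0],0],
  [[0,-0.02,0.0003],[-0.0115,0,0],0],
  [[0,-0.02,0.0003],[-0.0115,0,0],0],
  [[0,-0.02,0.0003],[-0.0115,0,0],0],
  [[0,0,0],[0,0,0],0],
  [[0,0,0],[0,0,0],0],
])

```text
clock: 11.17
eef_pos: [0.5185, 0.0434, 0.1933]
tool_rot: [0.714, 0.668, 0.143, 0.152]
ft_force: [0.0, -0.4, 8.5]
grip_width: 0.0285
grasp_force: 60.9
```

apply_moves([
  [[0,-0.02,0.0003],[-0.0115,0,0],0],
  [[0,-0.02,0.0003],[-0.0115,0,0],0],
  [[0,-0.02,0.0003],[-0.0115,0,0],0],
  [[0,-0.02,0.0003],[-0.0115,0,0],0],
  [[0,0,0],[0,0,0],0],
  [[0,0,0],[0,0,0],0],
  [[0,0,0],[0,0,0],0],
  [[0,0,0],[0,0,0],0],
])

```text
clock: 11.83
eef_pos: [0.5048, 0.0444, 0.1863]
tool_rot: [0.701, 0.656, 0.191, 0.203]
ft_force: [-0.9, -0.3, 10.6]
grip_width: 0.0277
grasp_force: 61.3
```

```bash
python3 chk.py
python3 - <<'E'
from h import *
pt,d=camera('top');ps,ds=camera('side'); np.savez('end.npz',pt=pt,d=d,ps=ps,ds=ds)
A=cv2.resize(pt[135:255,285:445],(400,300),interpolation=cv2.INTER_CUBIC)
b=cv2.resize(ps[110:230,270:390],(300,300),interpolation=cv2.INTER_CUBIC)
cv2.imwrite('pics/e1.png',np.hstack([A,b])[:,:,::-1])
ct=get_calibration('top'); v,u=np.mgrid[135:255,325:445]; uv=np.c_[u.ravel(),v.ravel()]; P=bydepth(ct,uv,d)
y=-.055; q=P-[.5505,-.129,.095]; X=q@[np.cos(y),np.sin(y),0]; Y=q@[-np.sin(y),np.cos(y),0]
m=(abs(X)<.05)&(abs(Y)<.05)&(abs(q[:,2])<.08); f=np.polyfit(X[m],q[m,2],1); print(m.sum(),'floor tilt deg',np.degrees(np.arctan(f[0])),f)
E
```

```text
tool tilt 0.5652340666976787 lever dir 0.5390672941171628 radius 0.1063601169892923 [-0.93531096 -0.29604051 10.60102906] [-0.08187364 -0.29214513 -0.0961784 ] 0.027733938208256294 11.8333
1538 floor tilt deg 28.74896676926528 [0.54859533 0.00078085]
```

View pics/e1.png

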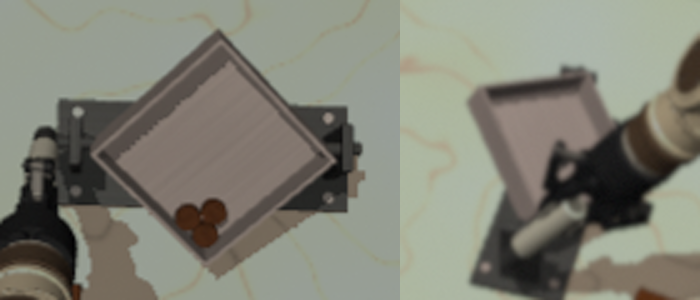

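The bin is tipped about 29° and the three counters are in the near corner, around (200,222) in the crop. I'll tip it slightly more, let it settle, and check that everything stays still.

apply_moves([
  [[0,-0.01,0],[-0.006,0,0],0],
  [[0,-0.01,0],[-0.006,0,0],0],
  [[0,0,0],[0,0,0],0],
  [[0,0,0],[0,0,0],0],
  [[0,0,0],[0,0,0],0],
  [[0,0,0],[0,0,0],0],
  [[0,0,0],[0,0,0],0],
  [[0,0,0],[0,0,0],0],
])

```text
clock: 12.6
eef_pos: [0.5019, 0.0447, 0.1845]
tool_rot: [0.697, 0.652, 0.204, 0.217]
ft_force: [-1.2, -1.0, 11.7]
grip_width: 0.028
grasp_force: 61.3
```

apply_moves([
  [[0,0,0],[0,0,0],0],
  [[0,0,0],[0,0,0],0],
  [[0,0,0],[0,0,0],0],
  [[0,0,0],[0,0,0],0],
  [[0,0,0],[0,0,0],0],
  [[0,0,0],[0,0,0],0],
  [[0,0,0],[0,0,0],0],
  [[0,0,0],[0,0,0],0],
])

```text
clock: 13.27
eef_pos: [0.5019, 0.0447, 0.1846]
tool_rot: [0.697, 0.652, 0.204, 0.217]
ft_force: [-1.8, -0.6, 11.8]
grip_width: 0.0283
grasp_force: 61.3
```

```bash
python3 chk.py
python3 - <<'E'
from h import *
pt,d=camera('top')
ct=get_calibration('top'); v,u=np.mgrid[135:255,325:445]; uv=np.c_[u.ravel(),v.ravel()]; P=bydepth(ct,uv,d)
y=-.055
def loc(P): q=P-np.array([.5505,-.129,.095]); return q@[np.cos(y),np.sin(y),0],q@[-np.sin(y),np.cos(y),0],q[:,2]
X,Y,Z=loc(P); m=(abs(X)<.05)&(abs(Y)<.05)&(abs(Z)<.08); f=np.polyfit(X[m],Z[m],1); th=np.arctan(f[0]); print('tilt',np.degrees(th))
for pic,dep in ((np.load('end.npz')['pt'],np.load('end.npz')['d']),(pt,d)):
    a=pic[135:255,325:445].astype(int); k=((a[:,:,0]>a[:,:,2]*2)&(a[:,:,0]>50)).astype(np.uint8)
    X,Y,Z=loc(bydepth(ct,uv,dep)); m=k.ravel()>0
    m&=(X<-.02)&(abs(Z)<.1); xf=X*np.cos(th)+Z*np.sin(th); km=np.c_[xf[m],Y[m]].astype(np.float32)
    print(m.sum(),cv2.kmeans(km,3,None,(3,50,1e-5),5,cv2.KMEANS_PP_CENTERS)[2].round(3).tolist())
A=cv2.resize(pt[195:245,340:400],(600,500),interpolation=cv2.INTER_CUBIC); cv2.imwrite('pics/e2.png',A[:,:,::-1])
E
```

```text
tool tilt 0.6038837165578229 lever dir 0.5710849434864502 radius 0.10645485581882282 [-1.81438717 -0.62037793 11.75962764] [-0.1348212  -0.43779957 -0.13695703] 0.028286318759950472 13.2667
tilt 30.546574336208234
225 [[-0.07000000029802322, -0.00800000037997961], [-0.09799999743700027, -0.0], [-0.07800000160932541, 0.01899999938905239]]
213 [[-0.07199999690055847, -0.00800000037997961], [-0.0989999994635582, -0.0010000000474974513], [-0.07900000363588333, 0.01899999938905239]]
```

View pics/e2.png

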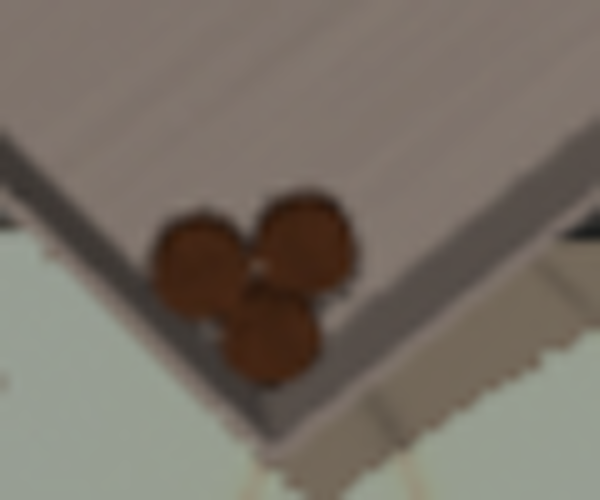

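The counters are at rest: one sits right in the corner and the other two lie against it, all within about 5 cm. The bin is tipped 30.5° and the tube is still seated, with its radius unchanged.

```bash
python3 -c "
from h import *
print(bot.job_done())"
```

```text
the job is handed in; nothing more can be done
None
```

The job is handed in: the tube is seated on the stub's shoulder, the gripper is still holding the lever with the bin tipped about 30.5°, and all three counters lie within about 5 cm of the near corner.

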